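# Find the hidden pivot hole and seat the locating pin

## Robot

A 6-joint arm with a two-finger parallel gripper is mounted at the origin on the work surface; the furniture and walls round the work are solid. World frame = base frame: x ahead of the robot, y to its left, z up, the work surface at z = 0. Lengths are in mm, angles in rad, forces in N, time in s.
With the tool pointing down it reaches from about 300 to 775 mm from the base axis. Payload 14.6 kg.
Tool frame: the origin (TCP) lies between the finger pads; the fingertips stand manip.tip_reach ahead of it and the grasp point (between the pads) lies 5 mm behind it (manip.tip_reach is the distance from the TCP to the fingertips, in mm); z points along the fingers, y is the line along which they close (so a half turn about z gives the same grasp; the last joint's range is limited). The gripper opens to 94 mm and grips with 3 to 60 N. Pads are 16 mm wide; open, the fingers measure 119 mm over their backs; the gripper's body (75 mm by 177 mm) begins 78 mm behind the grasp point.
Start: joints at [1.162, 0.3, 1.521, -0, 1.321, -0.067], TCP at [184.348, 518.175, 219.446] pointing down, gripper open.
Joint ranges: [-3.03, 3.03], [-0.79, 2.21], [0.23, 2.52], [-1.04, 4.18], [0, 3.07], [-2.55, 2.55]. Speed limits (rad/s): [2.22, 2.22, 2.57, 3.14, 3.14, 3.14].

## Interface

Orientations are given as [roll, pitch, yaw] about the fixed x, y, z axes, in that order (R = Rz(yaw) Ry(pitch) Rx(roll)).
In Python, from cell import manip gives the robot as it stands. The module is installed in compiled form; this text tells all that it offers.
- The arm moves only by the shell command python3 -m creep 'ROWS' [FORCE]. ROWS is JSON, a list of rows, each a list of 3 entries, a list of its own where there are three numbers: the opening, from -1 (shut) to 1 (fully open), then the shift along the tool's x, y, z in cm, then the turn about the tool's z in units of 5 degrees (1.0 is 5 degrees). In form: [[grip, [tx, ty, tz], roll], ...]. A call has 1 to 12 rows; each row is the pose to reach, as a shift and turn from the pose commanded when the call began, along the tool's axes at that moment; what a row does not reach only later rows make up. A row lasts 1/10 s, in which the tool goes at most 50 mm and 8.59 degrees, less where a joint would pass 70% of its speed; a pose out of reach is approached as far as the arm can. A call with a gripper value outside its range is refused whole. The fingers move at their own pace and stop on an object; FORCE is the grip in N (left out, the last holds). Time passes only in rows, so rows that repeat a pose let the fingers close. It gives the time, the measured TCP pose, the force, the opening and the grip force at its end, in the units of the state.
- manip.read_state(): the state, without advancing time (a new reading comes with each control period).
- manip.camera(name): name is "scene" or "top" or "wrist"; returns the picture (384x512x3 uint8, red, green, blue); there is no depth.
- manip.camera_params(name): a dict with "fovy" (degrees; the focal length in pixels is half the picture's height over the tangent of half this angle, whatever the lens; pixels are square), "cx", "cy" (the principal point, pixels), "origin" and "attitude" of the camera in the world. Camera axes: x right, y down, z forward; pixel columns grow to the right and rows downward; lengths in mm; the calibration is good to about 2 mm. A picture is of the moment at which its call begins: read the wrist's pose just before it. camera_params takes no time and is no camera call; for the wrist camera it gives the pose at the moment of the call.
- manip.sign_off(): hands the job in; it is judged then, once.
The state is a dict: "clock": time; "joints": joint angles; "qd": joint speeds; "effort": joint torques, N m; "eef_pos": TCP position; "eef_rot": TCP orientation; "wrist_force": force on the tool from outside, world axes, zero at the start; "moment": the same for the moment, N m; "finger_gap": finger opening in mm; "finger_force": force on a finger pad.
Only numpy, scipy, OpenCV 4.12 (cv2) and the standard library are available. Lean on these libraries where they do the work, as an engineer would, in place of code of your own. Each camera call takes 0.05 s, during which the arm holds its last target. There are 200 camera calls.

## Task

Get the circle-cutting jig ready: take the red-headed locating pin out of its wooden parking block, set its tip down lightly on the black plate in the jig's window, and slide it over the plate until it drops into the unmarked pivot hole. Seat it fully home, upright with its collar flush on the plate, and let go. Never press on the jig with more than 25 N, and leave everything else on the desk where it is.

Things in the scene. Friction and masses are not known exactly. Their poses are not given: they have to be found in the camera images.
- pin: Locating pin, 65 mm tall, 60 to 125 g. Origin: centre of the tip's flat end, z up. Steel shaft 12 mm in diameter, 25 mm long, its lowest 3 mm tapering to an 8 mm flat end; steel collar 28 mm in diameter from z = 25 to 29 mm; red square head 22 x 22 mm from z = 29 to 65 mm, flat sides facing the pin's x and y (grip here). It starts upright in the parking block, collar resting on the block.
- pin_tip (a point): Centre of the flat end of the pin's tip (same point as the pin's origin); z along the pin. Seated in the jig, the collar rests on the black plate and this point is 25 mm below the plate's surface.
- park: Fixed wooden parking block 64 x 64 x 34 mm (x, y, z). Origin at the centre of its underside, on the desk; z up. In its middle a blind hole 16 mm in diameter and 28 mm deep, in which the pin stands loosely.
- jig: Fixed circle-cutting jig: aluminium housing 130 (x) by 270 (y) by 37 mm high, a small black knob on each short end. Origin at the centre of its underside, on the desk; z up, y along its long side. A window 64 (x) by 120 mm (y) in its top shows a flat black plate, 3 mm below the bezel. The plate was set somewhere along and across under the bezel and locked; it does not move under the pin.
- jig_window (a point): Centre of the window, on the plate's surface, 34 mm above the desk; axes as the jig's. The plate's one blind hole, as black as the plate, is 14 mm in diameter, 28 mm deep, mouth chamfered 1.5 mm. Where it is now is not measured: its centre may lie anywhere within 30 mm of this point along jig y and within 5 mm along jig x. Everywhere else the plate is flat and closed.
- spool_red: Loose red thread spool, 28 mm in diameter, 38 mm tall; origin at its underside. Leave alone.
- spool_blue: Loose blue thread spool, 28 mm in diameter, 38 mm tall; origin at its underside. Leave alone.
- spool_yellow: Loose yellow thread spool, 28 mm in diameter, 38 mm tall; origin at its underside. Leave alone.
- eraser: Loose red eraser 20 x 40 x 13 mm; origin at its underside. Leave alone.

How it is judged (in metres and radians):
On the way, in this order (a step that is already met when the one before it is completed fails the run):
1. The pin is lifted clear out of the parking block: its tip more than 15 mm above the block's top (z of pin_tip in the frame of park above 0.049 m), for 0.1 s.
2. The pin's tip rests on the flat surface of the black plate inside the window (within 2.5 mm of its height), touching with 0.5 N or more (contact force between pin and jig above 0.5 N and z of pin_tip in the frame of jig_window between -0.0025 and 0.0025 m and horizontal distance between pin_tip and jig_window below 0.055 m), for 0.1 s.
At the end, for the whole second after the job is handed in: The pin stands fully home in the plate's pivot hole: tip at least 22.5 mm below the plate's surface (25 mm is collar on plate), inside the window, upright within 0.09 rad, at rest and released (z of pin_tip in the frame of jig_window between -0.028 and -0.0225 m and horizontal distance between pin_tip and jig_window below 0.045 m and angle between pin's own z axis and vertical below 0.09 rad and linear speed of pin below 0.01 m/s and contact force between the fingers and pin below 0.05 N); the robot touches nothing.
It fails at once if The jig (with its plate) is pressed by anything with more than 25 N (contact force between anything else and jig above 25 N).
It fails at once if A thread spool or the eraser is moved more than 25 mm (distance of any of spool_red, spool_blue, spool_yellow, eraser from where it was at the start of the episode above 0.025 m).
It also fails if it takes over 72 s, if anything falls off the work surface, if the arm or the gripper's body presses on something with over 40 N, if the wrist force passes 120 N, or if a joint passes its speed limit or range.

## Working session

There is one attempt and no reset: what is moved stays moved. The work goes in short steps, Python scripts to look and compute and a shell command to move; the robot and the scene stay as the last step left them, time stands still between calls to the robot, and variables do not carry over. Pictures are saved under pics/ and viewed, at most 10 in all, crops included, and the job is handed in when it is done.

```bash
mkdir -p pics; python3 - <<'E'
from cell import manip
import cv2
print(manip.tip_reach, manip.read_state())
for n in("scene","top","wrist"):
    print(n,manip.camera_params(n)); cv2.imwrite(f"pics/{n}0.png",manip.camera(n)[:,:,::-1])
import numpy as np
a=[cv2.imread(f"pics/{n}0.png") for n in("top","scene")]
E
```

```text
14.0 {'clock': 0.0, 'joints': array([ 1.16242792e+00,  3.00471645e-01,  1.52157753e+00, -1.32995260e-05,
        1.32071233e+00, -6.66213766e-02]), 'qd': array([ 6.38494559e-04, -5.25942255e-04, -2.83565475e-04, -5.56311170e-05,
        6.60267841e-04, -4.54166666e-04]), 'effort': array([ 1.28542717e-03, -5.31827652e+01, -3.52727902e+01,  7.09439255e-02,
        2.45453574e-02, -1.52356915e-04]), 'eef_pos': array([184.24137786, 517.95885286, 218.8875281 ]), 'eef_rot': array([-3.14042553e+00, -6.49599871e-05,  2.79984889e+00]), 'wrist_force': array([ 0.51666962,  0.56686994, -0.4395654 ]), 'moment': array([-0.05988747,  0.01744876,  0.02219566]), 'finger_force': 0.0, 'finger_gap': 94.28852986050124}
scene {'fovy': 46.148996786377246, 'cx': 247.1907525003899, 'cy': 188.81562324297516, 'origin': array([ 139.53091288, -570.63384564,  781.8734897 ]), 'attitude': array([-2.44072702e+00,  2.24990926e-03, -7.70540382e-01])}
top {'fovy': 49.071039675257495, 'cx': 253.9198199527334, 'cy': 199.26053340468906, 'origin': array([ 401.98335164, -106.1080236 , 1114.34731359]), 'attitude': array([-2.99887271, -0.01335068, -1.54127515])}
wrist {'fovy': 58.05230727039981, 'cx': 253.0725213270864, 'cy': 188.942725871101, 'origin': array([123.48993433, 540.84701326, 383.15914473]), 'attitude': array([2.91371505e+00, 1.07972323e-03, 1.22907313e+00])}
```

View pics/top0.png

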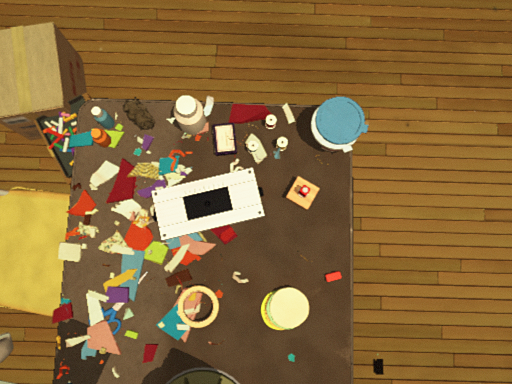

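View pics/scene0.png

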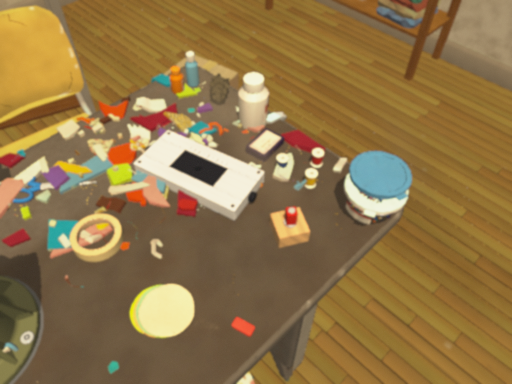

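The top view shows the pin in its block at about (304,190), and the jig with its black window at about (208,203). In the scene view they are at (291,216) and (199,168). The spools stand behind the jig and the eraser is at the right.

```bash
cat > h.py <<'E'
import numpy as np, cv2
from scipy.spatial.transform import Rotation as R
from cell import manip
def cast(p,uv,z):
    f=192/np.tan(np.radians(p["fovy"]/2)); uv=np.atleast_2d(uv)
    d=np.c_[(uv[:,0]-p["cx"])/f,(uv[:,1]-p["cy"])/f,np.ones(len(uv))]@R.from_euler("xyz",p["attitude"]).as_matrix().T
    o=np.array(p["origin"]); return o+d*((z-o[2])/d[:,2])[:,None]
def blobs(m,amin=20):
    n,l,s,c=cv2.connectedComponentsWithStats(m.astype(np.uint8))
    return [(l==i,s[i],c[i]) for i in range(1,n) if s[i,4]>=amin]
def rect(mask,p,z):
    c=max(cv2.findContours(mask.astype(np.uint8),0,1)[0],key=cv2.contourArea)[:,0].astype(float)
    w=cast(p,c,z)[:,:2]; return cv2.minAreaRect(w.astype(np.float32))
E
python3 - <<'E'
from h import *
p=manip.camera_params("top"); im=cv2.imread("pics/top0.png"); hsv=cv2.cvtColor(im,cv2.COLOR_BGR2HSV); H,S,V=cv2.split(hsv)
red=((H<6)|(H>172))&(S>150)&(V>120)
for m,s,c in blobs(red,12): 
    if 260<c[0]<345: print("red",s,c,rect(m,p,65 if c[0]<320 else 10))
x=np.zeros_like(red);x[170:215,280:330]=1
wood=x&(V>120)
for m,s,c in blobs(wood): print("wood",s,c,rect(m,p,34))
for m,s,c in blobs((V<40),300):
    if 150<c[0]<260: print("blk",s,c,rect(m,p,36))
for m,s,c in blobs((V>190)&(S<50),2000): print("white",s,c,rect(m,p,37))
q=manip.camera_params("scene"); 
im=cv2.imread("pics/scene0.png"); H,S,V=cv2.split(cv2.cvtColor(im,cv2.COLOR_BGR2HSV))
for m,s,c in blobs((V<40),300):
    if 150<c[0]<240 and 140<c[1]<190: print("blk",s,c,rect(m,q,36))
E
```

```text
red [300 185  10  11  37] [304.16216216 190.24324324] ((581.4876098632812, -242.5440216064453), (19.679716110229492, 21.6519832611084), 54.50062942504883)
red [325 271  16  11 121] [332.81818182 275.98347107] ((366.9123840332031, -326.55560302734375), (20.327239990234375, 40.01366424560547), 15.345947265625)
wood [286 176  34  34 657] [302.58751903 192.23287671] ((580.1380615234375, -242.13143920898438), (68.00930786132812, 68.30248260498047), 61.11525344848633)
blk [184 188  48  31 984] [207.27235772 202.9004065 ] ((544.0897827148438, 3.9689369201660156), (58.58525466918945, 113.79554748535156), 15.17385482788086)
white [ 151  168  114   72 3906] [206.54198669 203.3469022 ] ((552.710205078125, 6.4405364990234375), (147.94766235351562, 270.35198974609375), 15.263026237487793)
```

```bash
python3 -m creep '[[1,[-31.5,-29.2,0],1.2],[1,[-31.5,-29.2,0],1.2],[1,[-31.5,-29.2,0],1.2],[1,[-31.5,-29.2,0],1.2],[1,[-31.5,-29.2,0],1.2],[1,[-31.5,-29.2,0],1.2],[1,[-31.5,-29.2,0],1.2],[1,[-31.5,-29.2,0],1.2],[1,[-31.5,-29.2,0],1.2],[1,[-31.5,-29.2,0],1.2],[1,[-31.5,-29.2,0],1.2],[1,[-31.5,-29.2,0],1.2]]' 20
cat > go.py <<'E'
# print tool-frame move (cm, 5deg units) from the measured pose to target x y z yaw(deg)
import sys; from h import *
s=manip.read_state(); t=np.array(list(map(float,sys.argv[1:5])))
y=s["eef_rot"][2]; d=t[:3]-s["eef_pos"]
print("now",s["eef_pos"].round(1),np.degrees(y).round(2),"t",round(s["clock"],2))
print("move",((d@R.from_euler("xyz",[np.pi,0,y]).as_matrix())/10).round(2),"turn",round((np.degrees(y)-t[3]+180)%360-180,2)/5)
E
python3 go.py 582 -243 219 148
```

```text
clock: 1.35
eef_pos: [382.9, 138.2, 219.4]
eef_rot: [-3.142, -0.0, 2.696]
wrist_force: [-0.1, -0.2, -0.0]
finger_gap: 93.9
finger_force: 0.0
now [382.9 138.2 219.4] 154.47 t 1.35
move [-34.4  -25.82   0.04] turn 1.294
```

```bash
python3 -m creep '[[1,[-34.4,-25.8,0],1.3],[1,[-34.4,-25.8,0],1.3],[1,[-34.4,-25.8,0],1.3],[1,[-34.4,-25.8,0],1.3],[1,[-34.4,-25.8,0],1.3],[1,[-34.4,-25.8,0],1.3],[1,[-34.4,-25.8,0],1.3],[1,[-34.4,-25.8,0],1.3],[1,[-34.4,-25.8,0],1.3],[1,[-34.4,-25.8,0],1.3],[1,[-34.4,-25.8,0],1.3],[1,[-34.4,-25.8,0],1.3]]'
python3 go.py 582 -243 219 148
python3 - <<'E'
from h import *
p=manip.camera_params("wrist"); im=manip.camera("wrist")[:,:,::-1].copy(); cv2.imwrite("pics/w1.png",im)
H,S,V=cv2.split(cv2.cvtColor(im,cv2.COLOR_BGR2HSV))
for m,s,c in blobs(((H<6)|(H>172))&(S>150)&(V>100),200): print("red",s,c,cast(p,c,74),rect(m,p,74))
E
```

```text
clock: 2.55
eef_pos: [582.2, -242.0, 219.5]
eef_rot: [3.142, -0.0, 2.583]
wrist_force: [-0.4, 0.5, -0.2]
finger_gap: 94.1
finger_force: 0.0
now [ 582.2 -242.   219.5] 148.02 t 2.55
move [-0.03 -0.09  0.05] turn 0.004
red [ 52  11  37  42 345] [74.36521739 33.84637681] [[ 397.21874663 -300.72406261   74.        ]] ((394.4261779785156, -302.88653564453125), (17.67837142944336, 33.39942932128906), 19.954105377197266)
red [242 162  23  27 371] [252.86792453 172.92991914] [[ 575.65975271 -236.95359336   74.        ]] ((577.396728515625, -237.88909912109375), (20.044111251831055, 24.083030700683594), 57.61064910888672)
red [ 423  214   81   69 2006] [463.98305085 246.70239282] [[ 743.29918877 -103.68481734   74.        ]] ((746.0361328125, -104.15345764160156), (39.58893585205078, 85.72195434570312), 7.434601306915283)
```

View pics/w1.png

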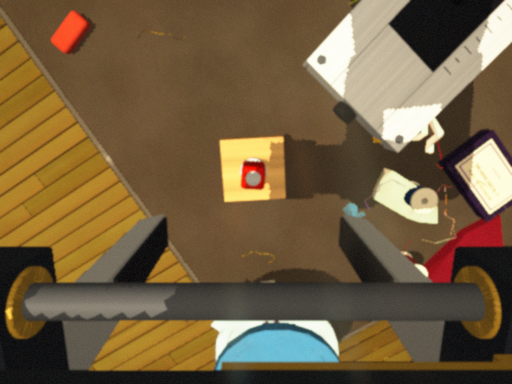

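The wrist view shows the block at cols 220–285, rows 137–201. The pin head is at cols 242–265, with its top face centred near (253.5,177). The fingers straddle it further down the picture.

```bash
python3 - <<'E'
from h import *
p=manip.camera_params("wrist"); im=cv2.imread("pics/w1.png")
H,S,V=cv2.split(cv2.cvtColor(im,cv2.COLOR_BGR2HSV))
m=(H>8)&(H<28)&(S>80)&(V>130); m[:,:200]=0;m[:,300:]=0;m[:120]=0;m[215:]=0
m=cv2.morphologyEx(m.astype(np.uint8),cv2.MORPH_CLOSE,np.ones((9,9)))
b=max(blobs(m),key=lambda t:t[1][4])
print(b[1],rect(b[0],p,34)); print(cast(p,[253.5,177],74), cast(p,[[220.5,142],[285,138],[285,200],[222,202]],34).round(1))
w=im[130:210,210:295]; cv2.imwrite("pics/w1c.png",cv2.resize(w,None,fx=7,fy=7,interpolation=2))
E
```

```text
[ 219  135   67   68 3742] ((578.6820068359375, -239.67514038085938), (65.46493530273438, 67.22685241699219), 61.36225509643555)
[[ 579.22528172 -238.62857003   74.        ]] [[ 537.9 -251.9   34. ]
 [ 568.8 -194.8   34. ]
 [ 624.1 -227.8   34. ]
 [ 591.1 -284.8   34. ]]
```

View pics/w1c.png

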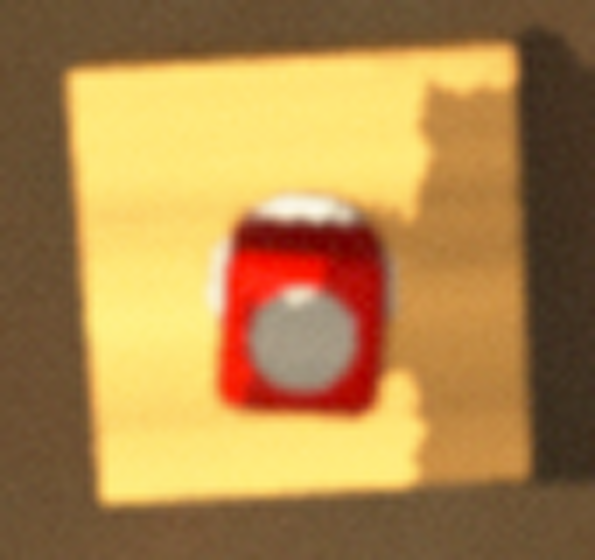

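The crop shows the pin head's top centred near (253,178) in the full picture. It is turned about 4° clockwise from the tool, so I'll use a yaw of about 144.5°.

```bash
python3 go.py 580 -239.8 56.5 144.5
```

```text
now [ 582.2 -242.1  219.8] 148.02 t 2.6
move [ 0.31  0.08 16.33] turn 0.704
```

```bash
python3 -m creep '[[1,[0.3,0.08,4],0.7],[1,[0.3,0.08,8],0.7],[1,[0.3,0.08,12],0.7],[1,[0.3,0.08,14.5],0.7],[1,[0.3,0.08,16.3],0.7],[1,[0.3,0.08,16.3],0.7],[1,[0.3,0.08,16.3],0.7],[0.0,[0.3,0.08,16.3],0.7],[-0.2,[0.3,0.08,16.3],0.7],[-0.4,[0.3,0.08,16.3],0.7],[-0.5,[0.3,0.08,16.3],0.7],[-0.6,[0.3,0.08,16.3],0.7]]' 20
python3 -m creep '[[-1,[0,0,0],0],[-1,[0,0,0],0],[-1,[0,0,0],0],[-1,[0,0,0],0],[-1,[0,0,0],0]]' 25
```

```text
clock: 3.8
eef_pos: [580.0, -241.5, 56.6]
eef_rot: [3.142, 0.0, 2.52]
wrist_force: [-0.2, 0.4, -0.7]
finger_gap: 57.3
finger_force: 0.0
clock: 4.3
eef_pos: [580.0, -241.5, 56.4]
eef_rot: [-3.142, -0.0, 2.521]
wrist_force: [0.6, 1.3, 0.3]
finger_gap: 21.9
finger_force: 25.0
```

```bash
python3 -m creep '[[-1,[0,0,-1],0],[-1,[0,0,-4],0],[-1,[0,0,-8],0],[-1,[0,0,-12],0],[-1,[0,0,-15],0],[-1,[0,0,-15],0],[-1,[0,0,-15],0]]'
python3 go.py 500 -30 206 144.5
```

```text
clock: 5.0
eef_pos: [580.0, -241.5, 207.0]
eef_rot: [3.141, 0.001, 2.521]
wrist_force: [0.6, -0.7, -1.6]
finger_gap: 21.6
finger_force: 25.0
now [ 580.  -241.5  207. ] 144.42 t 5.0
move [18.81 12.55  0.1 ] turn -0.016
```

```bash
python3 go.py 554 -35 206 105.2
```

```text
now [ 580.  -241.5  207. ] 144.42 t 5.0
move [14.13 15.28  0.1 ] turn 7.843999999999999
```

```bash
python3 -m creep '[[-1,[14.1,15.3,0],7.84],[-1,[14.1,15.3,0],7.84],[-1,[14.1,15.3,0],7.84],[-1,[14.1,15.3,0],7.84],[-1,[14.1,15.3,0],7.84],[-1,[14.1,15.3,0],7.84],[-1,[14.1,15.3,0],7.84],[-1,[14.1,15.3,0],7.84],[-1,[14.1,15.3,0],7.84]]'
python3 - <<'E'
from h import *
p=manip.camera_params("wrist"); im=manip.camera("wrist")[:,:,::-1].copy(); cv2.imwrite("pics/w2.png",im)
print(p)
E
```

```text
clock: 5.9
eef_pos: [554.4, -36.0, 206.1]
eef_rot: [-3.141, -0.0, 1.836]
wrist_force: [-0.6, 0.1, -0.6]
finger_gap: 21.9
finger_force: 25.0
{'fovy': 58.05230727039981, 'cx': 253.0725213270864, 'cy': 188.942725871101, 'origin': array([537.84195334,  27.6740352 , 370.25837594]), 'attitude': array([2.91375097e+00, 7.33384570e-04, 2.65534674e-01])}
```

View pics/w2.png

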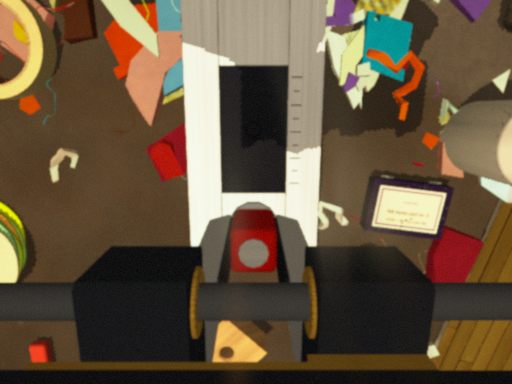

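The window is fully in view at cols 219–288, rows 65–193. The pin is held upright at about (253,240).

```bash
python3 - <<'E'
from h import *
p={'fovy':58.05230727,'cx':253.0725,'cy':188.9427,'origin':np.array([537.842,27.674,370.258]),'attitude':np.array([2.91375097,7.33e-4,.265534674])}
im=cv2.imread("pics/w2.png"); V=im.max(2)
m=V<60; m[:,:205]=0; m[:,300:]=0; m[:55]=0; m[198:]=0
b=max(blobs(m),key=lambda t:t[1][4]); print(b[1],b[2]); r=rect(b[0],p,37); print(r, np.array(cv2.boxPoints(r)).round(1))
ims=np.stack([manip.camera("wrist")[:,:,::-1].astype(float) for _ in range(6)]).mean(0)
c=ims[60:200,212:296]; print(c[20:110,15:65].min(),c[20:110,15:65].max())
e=np.clip((cv2.GaussianBlur(c,(0,0),1)-5)*6,0,255).astype(np.uint8); cv2.imwrite("pics/w2c.png",cv2.resize(e,None,fx=4,fy=4))
E
```

```text
[ 220   66   68  126 8083] [253.40950142 127.41692441]
((543.3328857421875, 7.7389068603515625), (61.8116340637207, 117.37503051757812), 15.209203720092773) [[498.1  56.3]
 [528.9 -57. ]
 [588.6 -40.8]
 [557.8  72.5]]
7.666666666666667 51.166666666666664
```

View pics/w2c.png

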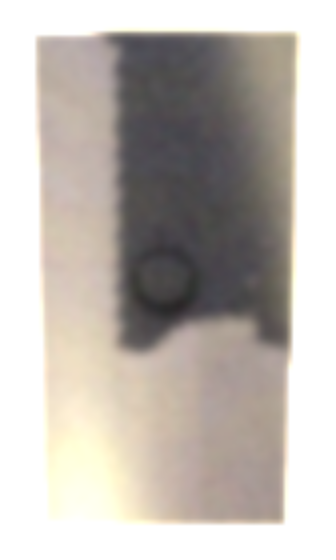

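The contrast-stretched crop shows a dark ring about 15 px across. That matches the hole, centred near (253,130) in the full picture.

```bash
python3 - <<'E'
from h import *
p=manip.camera_params("wrist"); s=manip.read_state()
h=cast(p,[253.2,130],34)[0]; y=s["eef_rot"][2]; print(h, s["eef_pos"], (R.from_euler("xyz",[np.pi,0,y]).as_matrix().T@(h-s["eef_pos"])))
# check: where the held pin's head top (z = TCP+17.6) appears -> camera/TCP offset
print(cast(p,[253,252],s["eef_pos"][2]+17.6))
print(s["wrist_force"],s["clock"])
E
```

```text
[543.08385525   9.26640171  34.        ] [554.37128413 -35.14129378 206.44511785] [ 45.81339335   0.76319067 172.44511785]
[[554.35625963 -32.67810321 224.04511785]]
[-0.53649696  0.56270796 -1.36111123] 6.25
```

```bash
python3 -m creep '[[-1,[2.3,0.08,4],0],[-1,[2.3,0.08,8],0],[-1,[2.3,0.08,11],0],[-1,[2.3,0.08,12],0],[-1,[2.3,0.08,12.1],0],[-1,[2.3,0.08,12.1],0],[-1,[2.3,0.08,12.1],0]]'
python3 -m creep '[[-1,[0,0,0.05],0],[-1,[0,0,0.1],0],[-1,[0,0,0.15],0],[-1,[0,0,0.2],0],[-1,[0,0,0.2],0]]'
```

```text
clock: 6.95
eef_pos: [549.9, -12.7, 87.1]
eef_rot: [3.139, 0.001, 1.836]
wrist_force: [-0.3, 0.9, -1.3]
finger_gap: 21.9
finger_force: 25.0
clock: 7.45
eef_pos: [549.1, -12.6, 83.4]
eef_rot: [-3.141, -0.0, 1.836]
wrist_force: [-0.7, 0.7, -1.6]
finger_gap: 21.7
finger_force: 25.0
```

```bash
for i in 1 ; do :; done
python3 -m creep '[[-1,[0,0,0.05],0],[-1,[0,0,0.1],0],[-1,[0,0,0.1],0]]'
python3 -m creep '[[-1,[0,0,0.04],0],[-1,[0,0,0.04],0]]'
python3 -m creep '[[-1,[0,0,0.04],0],[-1,[0,0,0.04],0]]'
```

```text
clock: 7.75
eef_pos: [549.1, -12.6, 82.3]
eef_rot: [-3.141, -0.0, 1.836]
wrist_force: [0.1, -0.6, -1.2]
finger_gap: 22.1
finger_force: 25.0
clock: 7.95
eef_pos: [549.1, -12.6, 82.0]
eef_rot: [-3.142, -0.0, 1.836]
wrist_force: [-0.4, -0.4, -0.8]
finger_gap: 21.9
finger_force: 25.0
clock: 8.15
eef_pos: [549.1, -12.6, 81.6]
eef_rot: [-3.142, -0.0, 1.836]
wrist_force: [-1.0, -1.6, -1.0]
finger_gap: 21.8
finger_force: 25.0
```

```bash

python3 -m creep '[[-1,[0,0,0.03],0],[-1,[0,0,0.03],0]]'
python3 -m creep '[[-1,[0,0,0.03],0],[-1,[0,0,0.03],0]]'
```

```text
clock: 8.35
eef_pos: [549.1, -12.6, 81.4]
eef_rot: [3.142, 0.0, 1.836]
wrist_force: [0.5, 0.3, -0.4]
finger_gap: 21.9
finger_force: 25.0
clock: 8.55
eef_pos: [549.2, -12.6, 81.3]
eef_rot: [3.141, 0.0, 1.836]
wrist_force: [-1.9, 0.0, 1.6]
finger_gap: 22.2
finger_force: 25.0
```

```bash

python3 -m creep '[[-1,[0,0,0.02],0],[-1,[0,0,0.02],0],[-1,[0,0,0.02],0]]'
```

```text
clock: 8.85
eef_pos: [549.2, -12.6, 81.3]
eef_rot: [3.141, 0.0, 1.836]
wrist_force: [-1.8, -0.0, 6.8]
finger_gap: 21.7
finger_force: 25.0
```

About 8 N of contact, so the tip is resting on the plate. Now I'll slide it.

```bash

python3 -m creep '[[-1,[0.15,0,0],0],[-1,[0.3,0,0],0],[-1,[0.45,0,0],0],[-1,[0.6,0,0],0],[-1,[0.75,0,0],0],[-1,[0.9,0,0],0],[-1,[1.05,0,0],0],[-1,[1.2,0,0],0],[-1,[1.2,0,0],0]]'
python3 -m creep '[[-1,[0.1,0,0],0],[-1,[0.2,0,0],0],[-1,[0.2,0,0],0]]'
python3 -m creep '[[-1,[0.1,0,0],0],[-1,[0.2,0,0],0],[-1,[0.2,0,0],0]]'
python3 -m creep '[[-1,[0.1,0,0],0],[-1,[0.2,0,0],0],[-1,[0.2,0,0],0]]'
```

```text
clock: 9.75
eef_pos: [546.3, -1.0, 81.2]
eef_rot: [3.141, 0.001, 1.836]
wrist_force: [0.5, -2.5, 6.5]
finger_gap: 21.7
finger_force: 25.0
clock: 10.05
eef_pos: [545.8, 0.9, 81.2]
eef_rot: [3.141, 0.001, 1.836]
wrist_force: [1.8, -2.3, 5.6]
finger_gap: 21.9
finger_force: 25.0
clock: 10.35
eef_pos: [545.0, 3.0, 80.9]
eef_rot: [3.141, 0.0, 1.837]
wrist_force: [1.3, -1.2, 4.3]
finger_gap: 21.9
finger_force: 25.0
clock: 10.65
eef_pos: [543.8, 5.1, 80.2]
eef_rot: [-3.14, -0.001, 1.837]
wrist_force: [0.2, 0.8, -0.4]
finger_gap: 21.7
finger_force: 25.0
```

```bash

python3 -m creep '[[-1,[0.1,0,0],0],[-1,[0.1,0,0.05],0],[-1,[0.1,0,0.05],0]]'
python3 -m creep '[[-1,[0,0,0.05],0],[-1,[0,0,0.1],0],[-1,[0,0,0.1],0]]'
```

```text
clock: 10.95
eef_pos: [544.0, 5.8, 80.1]
eef_rot: [-3.141, -0.0, 1.836]
wrist_force: [0.8, -0.1, -1.4]
finger_gap: 21.8
finger_force: 25.0
clock: 11.25
eef_pos: [544.1, 5.7, 79.3]
eef_rot: [-3.141, -0.0, 1.836]
wrist_force: [0.0, -0.1, -1.4]
finger_gap: 21.8
finger_force: 25.0
```

```bash

python3 -m creep '[[-1,[0,0,0.05],0],[-1,[0,0,0.1],0],[-1,[0,0,0.1],0]]'
python3 -m creep '[[-1,[0,0,0.05],0],[-1,[0,0,0.1],0],[-1,[0,0,0.1],0]]'
```

```text
clock: 11.55
eef_pos: [544.1, 5.8, 78.4]
eef_rot: [-3.142, -0.0, 1.836]
wrist_force: [-1.8, -0.1, 1.5]
finger_gap: 21.7
finger_force: 25.0
clock: 11.85
eef_pos: [543.8, 5.8, 77.1]
eef_rot: [-3.141, -0.0, 1.836]
wrist_force: [-2.3, 1.9, -0.4]
finger_gap: 21.7
finger_force: 25.0
```

```bash

python3 -m creep '[[-1,[0.05,-0.05,0],0],[-1,[0.05,-0.05,0],0],[-1,[0.05,-0.05,0],0]]'
python3 -m creep '[[-1,[0,0,0.1],0],[-1,[0,0,0.2],0],[-1,[0,0,0.2],0]]'
```

```text
clock: 12.15
eef_pos: [543.5, 6.0, 77.3]
eef_rot: [3.142, 0.0, 1.836]
wrist_force: [-1.4, 0.1, -1.0]
finger_gap: 21.9
finger_force: 25.0
clock: 12.45
eef_pos: [543.5, 6.1, 75.2]
eef_rot: [-3.142, -0.0, 1.836]
wrist_force: [-1.5, 0.5, -0.2]
finger_gap: 21.7
finger_force: 25.0
```

```bash

python3 -m creep '[[-1,[0,-0.04,0.1],0],[-1,[0,-0.04,0.2],0],[-1,[0,-0.04,0.3],0],[-1,[0,-0.04,0.3],0]]'
python3 -m creep '[[-1,[0,0,0.1],0],[-1,[0,0,0.2],0],[-1,[0,0,0.3],0],[-1,[0,0,0.3],0]]'
```

```text
clock: 12.85
eef_pos: [543.1, 5.9, 72.2]
eef_rot: [-3.142, 0.0, 1.836]
wrist_force: [-0.0, 0.4, 0.0]
finger_gap: 21.9
finger_force: 25.0
clock: 13.25
eef_pos: [543.0, 6.0, 69.2]
eef_rot: [-3.141, -0.0, 1.836]
wrist_force: [0.0, -0.1, -0.3]
finger_gap: 22.2
finger_force: 25.0
```

```bash

python3 -m creep '[[-1,[0,0,0.1],0],[-1,[0,0,0.2],0],[-1,[0,0,0.3],0],[-1,[0,0,0.4],0],[-1,[0,0,0.5],0],[-1,[0,0,0.5],0]]'
python3 -m creep '[[-1,[0,0,0.1],0],[-1,[0,0,0.2],0],[-1,[0,0,0.3],0],[-1,[0,0,0.4],0],[-1,[0,0,0.5],0],[-1,[0,0,0.5],0]]'
python3 -m creep '[[-1,[0,0,0.1],0],[-1,[0,0,0.2],0],[-1,[0,0,0.22],0]]'
```

```text
clock: 13.85
eef_pos: [543.0, 6.0, 64.2]
eef_rot: [-3.141, -0.0, 1.836]
wrist_force: [-0.5, -0.5, -0.8]
finger_gap: 22.0
finger_force: 25.0
clock: 14.45
eef_pos: [543.1, 6.0, 59.2]
eef_rot: [-3.141, -0.0, 1.836]
wrist_force: [-0.4, -0.3, -1.0]
finger_gap: 21.8
finger_force: 25.0
clock: 14.75
eef_pos: [543.1, 5.9, 57.0]
eef_rot: [-3.141, -0.0, 1.836]
wrist_force: [0.2, 0.6, -0.3]
finger_gap: 22.1
finger_force: 25.0
```

```bash

python3 -m creep '[[-1,[0,0,0.04],0],[-1,[0,0,0.04],0]]'
python3 -m creep '[[-1,[0,0,0.03],0],[-1,[0,0,0.03],0]]'
```

```text
clock: 14.95
eef_pos: [543.1, 6.0, 56.7]
eef_rot: [3.142, -0.0, 1.836]
wrist_force: [-1.0, 0.1, -1.3]
finger_gap: 21.8
finger_force: 25.0
clock: 15.15
eef_pos: [543.1, 6.0, 56.4]
eef_rot: [3.142, -0.0, 1.836]
wrist_force: [-0.1, -0.2, -0.7]
finger_gap: 21.6
finger_force: 25.0
```

```bash

python3 -m creep '[[-1,[0,0,0.03],0],[-1,[0,0,0.03],0]]'
```

```text
clock: 15.35
eef_pos: [543.1, 5.9, 56.4]
eef_rot: [3.142, 0.0, 1.836]
wrist_force: [-1.6, 0.1, 3.2]
finger_gap: 21.6
finger_force: 25.0
```

The collar is on the plate. Release and retreat.

```bash

python3 -m creep '[[-0.4,[0,0,0],0],[-0.2,[0,0,0],0],[-0.1,[0,0,0],0],[-0.1,[0,0,0],0],[-0.1,[0,0,0],0]]'
python3 -m creep '[[-0.1,[0,0,-1],0],[-0.1,[0,0,-3],0],[-0.1,[0,0,-6],0],[-0.1,[0,0,-10],0],[-0.1,[-2,0,-14],0],[-0.1,[-6,0,-15],0],[-0.1,[-6,0,-15],0],[-0.1,[-6,0,-15],0],[-0.1,[-6,0,-15],0],[-0.1,[-6,0,-15],0]]'
python3 - <<'E'
from h import *
im=manip.camera("wrist")[:,:,::-1]; s=manip.camera("scene")[130:250,130:310,::-1]
cv2.imwrite("pics/end.png",np.hstack([im[:,100:420],cv2.resize(s,(480,384))[:,:, :]]))
E
```

```text
clock: 15.85
eef_pos: [543.1, 6.0, 56.1]
eef_rot: [3.142, -0.0, 1.836]
wrist_force: [-0.2, 0.0, -0.6]
finger_gap: 42.5
finger_force: 0.0
clock: 16.85
eef_pos: [558.5, -51.1, 205.8]
eef_rot: [-3.141, -0.0, 1.837]
wrist_force: [-0.2, 0.6, 0.9]
finger_gap: 42.5
finger_force: 0.0
```

View pics/end.png

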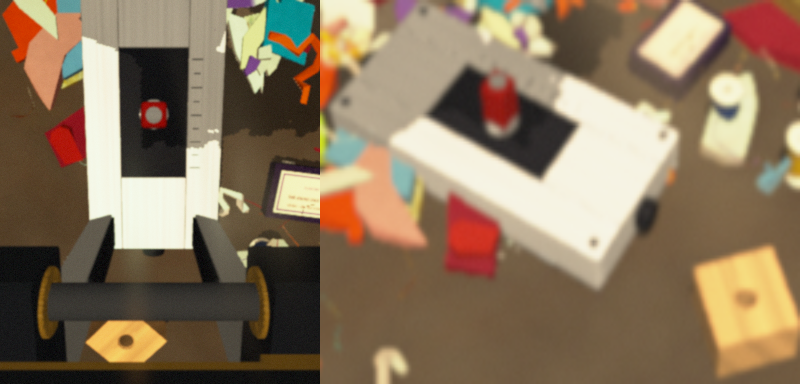

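The pin stands upright in the window at about (153,115) in the wrist view, with its collar on the plate. The gripper is clear of it and the parking block is empty.

```bash
python3 -c "
from cell import manip; print(manip.sign_off())"
```

```text
the job is handed in; nothing more can be done
None
```

The pin is seated upright in the pivot hole with its collar on the plate and released, and I handed the job in at about 17 s of the 72 s; sign-off returned no verdict.

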